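Close the feed tube and hold the food processor on turbo

ROBOT

A 6-joint arm with a two-finger parallel gripper is mounted at the origin on the work surface. World frame = base frame: x ahead of the robot, y to its left, z up, the work surface at z = 0. Lengths are in m, angles in degrees, forces in N, time in s.
With the tool pointing down it reaches from about 0.4 to 0.825 m from the base axis. Payload 7 kg.
Tool frame: the origin (TCP) lies midway between the tips of the shut fingers; the grasp point (between the pads) lies 19 mm behind it; z points along the fingers, y is the line along which they close (so a half turn about z gives the same grasp; the last joint's range is limited). The gripper opens to 88 mm and grips with 3 to 60 N. Pads are 19 mm wide; open, the fingers measure 130 mm over their backs; the gripper's body (78 mm by 193 mm) begins 47 mm behind the grasp point.
Start: joints at [-53.451, 20.546, 0.682, 0, -70.136, -16.507], TCP at [0.231, -0.634, 0.192] pointing down, gripper open.
Joint ranges: [-176.03, 176.03], [-82.01, 121.73], [-58.28, 71.71], [-173.87, 95.51], [-174.79, -0.11], [-173.66, 173.66]. Speed limits (degrees/s): [136.94, 136.94, 172.46, 180, 180, 180].

INTERFACE

Orientations are given as [roll, pitch, yaw] about the fixed x, y, z axes, in that order (R = Rz(yaw) Ry(pitch) Rx(roll)).
In Python, from workcell import r, grab_frame, workorder, finder gives the robot as it stands.
- The arm moves only by the tool carry_out, never from a script. Its argument "deltas" is a list of rows, each an object with "hand": the closure, from 0 (fully open) to 1 (shut); "offset": the shift along the world's x, y, z in cm, a list of three; "dr": the turn, a rotation vector about the world's x, y, z in degrees, a list of three. In form: [{"hand": hand, "offset": [dx, dy, dz], "dr": [rx, ry, rz]}, ...]. A call has 1 to 20 rows; each row shifts and turns the commanded pose from where the row before left it; what a row does not reach is not made up. A row lasts 1/8 s, in which the tool goes at most 62.5 mm and 10.7 degrees, less where a joint would pass 70% of its speed; a pose out of reach is approached as far as the arm can. A call with a gripper value outside its range is refused whole. The fingers move at their own pace and stop on an object; the grip force is fixed at half the most. Time passes only in rows, so rows that do not move let the fingers close. It gives the time, the measured TCP pose, the force, the opening and the grip force at its end, in the units of the state.
- r.observe(): the state, without advancing time (a new reading comes with each control period).
- grab_frame(name): name is "scene" or "top"; returns a dict with "frame" (480x640x3 uint8, blue, green, red), "depth" (480x640 float32, m along the optical axis (not along the pixel's ray), 0 where there is no reading), "camera_matrix" (3x3 intrinsics, pixels), "k1" (the pictures are not rectified: a ray, as slopes to the right and down, at radius r is drawn at 1 + k1 r^2 times it, then the intrinsics apply), "cam_to_world" (4x4, takes a point from camera to world coordinates). Camera axes: x right, y up, looking along -z (the intrinsics and any distortion apply to the point x, -y, -z); pixel columns grow to the right and rows downward; lengths in m; the calibration is good to about 2 mm. A picture is of the moment at which its call begins.
- workorder.sign_off(): hands the job in; it is judged then, once.
Trained networks look in the newest picture that a camera, given by its name, has taken for a name from the list of things; names that differ only in an ending like _2 or _b are one class to them, and where a whole thing is asked for, a point or a joint stands for the part that bears it (a point fixed in the world has none). Each returns a list of dicts, best first, with "p" (0 to 1); they miss things now and then, are a little off and sometimes report something else, mostly with a low value. They report only what shows in the picture. A call takes as long as a camera call.
- finder.search_frame(name, camera): "centre" ([x, y, z] in m, in world coordinates, good to about 4 mm: the middle of the surface that is visible of it).
- finder.place_of(name, camera): "centre" ([x, y, z] in m, in world coordinates, good to about 4 mm: a listed point, or the origin of a listed thing).
The state is a dict: "time_s": time; "joints": joint angles; "qvel": joint speeds; "joint_torque": joint torques, N m; "tcp_pos": TCP position; "orientation": TCP orientation; "force": force on the tool from outside, world axes, zero at the start; "torque": the same for the moment, N m; "grip_width": opening from 0.0 (shut) to 1.0 (fully open); "gripper_force": force on a finger pad.
Only numpy, scipy, OpenCV 4.12 (cv2) and the standard library are available. Lean on these libraries where they do the work, as an engineer would, in place of code of your own. Each camera call takes 0.05 s, during which the arm holds its last target. There are 200 camera calls.

TASK

On the counter, take the food processor's loose pusher by its grip and lower it - do not drop or ram it - all the way down into the feed tube on the lid; it is thin plastic that cracks, so pinch it lightly. Let go of it, and only then turn the dial on the motor block clockwise past the two clicks (low and high) to the spring-loaded turbo position and hold it there against the spring: the program finishes while still holding the dial at turbo. Leave everything else where it stands.

Things in the scene. Friction and masses are not known exactly. Their poses are not given: they have to be found in the camera images.
- processor: White food processor, fixed, 200 x 345 mm in plan. Origin: centre of its underside on the counter; z up; -x is its front (towards the robot). At its +y side a clear bowl 170 mm wide (centre y +85 mm), lid top 155 mm up, with an upright feed tube on the lid and a grey bowl handle at the front left. At its -y side the motor block, flat top 130 mm up, with a black dial on it.
- tube_mouth (a point): Centre of the feed tube's round open mouth, level with its rim, 215 mm above the counter, at x -30, y +95 mm in the processor's frame. The tube is upright: bore 51 mm, outside 59 mm, 60 mm deep. Axes as the processor's.
- pusher: Loose grey plastic pusher, 60 g, upright on the striped board (top 20 mm up). From its lower end: plunger 44 mm wide, 54 mm long (foot tapered to 38 mm), flange 62 mm wide, 6 mm thick, grip stem 36 mm wide, 34 mm tall. Origin: centre of its lower end, z up. Home, the flange rests on the tube's rim, origin 54 mm below the mouth. Cracks if pinched above 40 N (use 20 to 25) or rammed above 40 N.
- pusher_grip (a point): On the pusher's axis, 80 mm above its lower end: middle of the 36 mm grip stem (stem runs from 20 mm below to 14 mm above this point; flange top 20 mm below).
- dial_grip (a point): Centre of the top of the dial's grip bar, 165 mm above the counter, on the dial's upright axis, at x -20, y -115 mm in the processor's frame. Bar 52 mm long, 13 mm thick, 26 mm tall above the dial's disc (54 mm wide, top 139 mm up). Site x lies along the bar to its white-lined pointer end and turns with the dial: 0.62 rad left (+y) of the processor's x at off, 0.62 rad right at turbo.
- dial (a joint): Turn of the dial, rad: 0 = off (start), growing clockwise from above. It clicks and stays at about 0.47 (low) and 0.94 (high), up to 0.2 N m to turn past; turbo lies at the end of travel, 1.24 (counts above 1.14). Beyond high a spring (0.1 to 0.2 N m) turns it back when let go. Black pips on the deck, growing in size, mark off, low, high, turbo.
- mill: Wooden pepper mill, 50 mm wide, 126 mm tall, on the board; leave alone.
- tumbler: Open steel tumbler, 68 mm wide, 95 mm tall, on the board; leave alone.
- ramekin: White ceramic bowl, 80 mm wide, 45 mm tall, on the board; leave alone.
- jar: Glass jar with a steel cap, 72 mm wide, 115 mm tall, right of the processor; leave alone.
- mug: White mug, 80 mm wide, 92 mm tall, right of the processor; leave alone.
- spatula: Steel spatula with a wooden handle, lying flat at the right; leave alone.
- disc: Steel slicing disc, 156 mm across, lying flat behind the board; leave alone.

How it is judged:
By the outcome, as a careful person would: the job done as asked, in the order asked, and still so for the second after the job is handed in, while the arm keeps its last pose, push and grip.
It also fails if it takes over 51 s, if anything falls off the work surface, if the arm or the gripper's body presses on something with over 40 N, if the wrist force passes 120 N, or if a joint passes its speed limit or range.

## Working session

There is one attempt and no reset: what is moved stays moved. The work goes in short steps, Python scripts to look and compute and a tool call to move; the robot and the scene stay as the last step left them, time stands still between calls to the robot, and variables do not carry over. Pictures are saved under pics/ and viewed, at most 10 in all, crops included, and the job is handed in when it is done.

Besides the shell and the picture viewer there is one more tool, called after "Emit:" as name(argument=value, ...) on one line, values as JSON. carry_out: Moves the arm, as the interface text tells. Its arguments: {"type":"object","properties":{"deltas":{"type":"array","items":{"type":"object","properties":{"hand":{"type":"number"},"offset":{"type":"array","items":{"type":"number"}},"dr":{"type":"array","items":{"type":"number"}}}}}},"required":["deltas"]}

```bash
mkdir -p pics
cat > h.py <<'E'
import numpy as np,cv2
from workcell import r,grab_frame,workorder,finder
def world(f,u,v,d=None):
    K=f["camera_matrix"];x=(u-K[0,2])/K[0,0];y=(v-K[1,2])/K[1,1]
    a,b=cv2.undistortPoints(np.array([[[u,v]]],float),K,np.array([f["k1"],0,0,0.]))[0,0]
    if d is None:
        p=f["depth"][int(v)-2:int(v)+3,int(u)-2:int(u)+3];d=np.median(p[p>0])
    return (f["cam_to_world"]@[a*d,-b*d,-d,1])[:3]
def pix(f,p):
    q=np.linalg.inv(f["cam_to_world"])@[*p,1];a=np.array([[q[0],-q[1],-q[2]]])
    return cv2.projectPoints(a,np.zeros(3),np.zeros(3),f["camera_matrix"],np.array([f["k1"],0,0,0.]))[0][0,0]
E
python3 - <<'E'
from h import *
for c in("scene","top"):
    f=grab_frame(c);cv2.imwrite(f"pics/{c}0.png",f["frame"]);print(c,f["cam_to_world"].round(3).tolist())
    for n in("processor","tube_mouth","pusher","pusher_grip","dial_grip"):
        for o in finder.place_of(n,c)[:2]:print(n,np.round(o["centre"],4),round(o["p"],2),pix(f,o["centre"]).round())
print(r.observe())
E
```

```text
scene [[0.173, -0.822, 0.543, 1.319], [0.985, 0.137, -0.107, -0.208], [0.014, 0.553, 0.833, 1.381], [0.0, 0.0, 0.0, 1.0]]
processor [ 5.895e-01 -1.088e-01 -3.000e-04] 0.66 [290. 294.]
tube_mouth [ 0.5369 -0.024   0.22  ] 0.93 [319. 228.]
tube_mouth [ 0.6273 -0.4986 -0.0047] 0.34 [146. 329.]
pusher [0.4543 0.3625 0.0143] 0.6 [441. 228.]
pusher [ 0.5905 -0.1083 -0.001 ] 0.52 [290. 295.]
pusher_grip [0.4543 0.3606 0.0991] 0.66 [447. 210.]
pusher_grip [0.4559 0.361  0.0169] 0.57 [441. 228.]
dial_grip [ 0.5922 -0.2231  0.1631] 0.7 [243. 271.]
top [[-0.02, 0.999, -0.04, 0.446], [-1.0, -0.02, 0.011, -0.046], [0.01, 0.04, 0.999, 1.762], [0.0, 0.0, 0.0, 1.0]]
processor [ 0.5854 -0.1093 -0.0006] 0.56 [333. 211.]
tube_mouth [ 0.5378 -0.0199  0.2132] 0.96 [303. 223.]
tube_mouth [0.4562 0.3616 0.0999] 0.45 [173. 256.]
pusher [ 0.4734 -0.498   0.0017] 0.48 [460. 245.]
pusher_grip [0.4555 0.3615 0.1022] 0.84 [172. 257.]
pusher_grip [0.6033 0.3637 0.0186] 0.61 [178. 208.]
dial_grip [ 0.5993 -0.2246  0.1654] 0.58 [376. 201.]
{'time_s': 0.6, 'joints': array([-5.34521018e+01,  2.05454765e+01,  6.81528480e-01,  6.78928080e-04,
       -7.01357790e+01, -1.65079404e+01]), 'qvel': array([ 0.01354921, -0.01166006,  0.01741463,  0.00412796,  0.10518044,
        0.05235413]), 'joint_torque': array([ 7.53647746e-04, -5.81988645e+01,  2.93182737e+01,  6.99972376e+00,
        1.24199601e-02, -3.74065758e-05]), 'tcp_pos': array([ 0.23128719, -0.63411376,  0.19227009]), 'orientation': array([-1.79999557e+02, -5.34651716e-04, -1.59959812e+02]), 'force': array([-0.3763391 ,  0.07796782,  0.17487943]), 'torque': array([-0.0610944 , -0.0017723 ,  0.01740514]), 'gripper_force': 0.0, 'grip_width': 0.9976341676566183}
```

View pics/scene0.png

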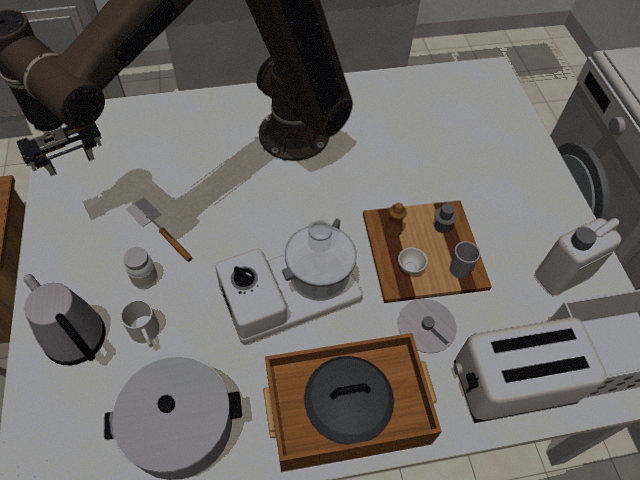

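View pics/top0.png

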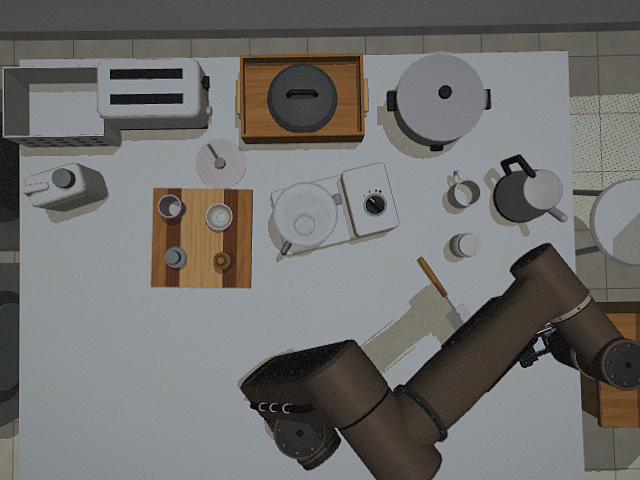

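The scene view shows the pusher at (445,216), the tube at (319,230) and the dial at (243,275). In the top view they are at (174,257), (303,223) and (376,203). The finder agrees with all three. I'll refine these with depth.

```bash
cat >> h.py <<'E'
def cloud(f):
    K=f["camera_matrix"];v,u=np.mgrid[:480,:640]
    n=cv2.undistortPoints(np.stack([u,v],-1).reshape(-1,1,2).astype(float),K,np.array([f["k1"],0,0,0.]))[:,0]
    d=f["depth"].reshape(-1);P=np.c_[n[:,0]*d,-n[:,1]*d,-d]
    return (P@f["cam_to_world"][:3,:3].T+f["cam_to_world"][:3,3]).reshape(480,640,3)
def near(P,c,rad,z0,z1):
    q=P.reshape(-1,3);return q[(np.hypot(q[:,0]-c[0],q[:,1]-c[1])<rad)&(q[:,2]>z0)&(q[:,2]<z1)]
E
python3 - <<'E'
from h import *
for c in("scene","top"):
    f=grab_frame(c);P=cloud(f)
    for n,ce,rad,a,b in(("stem",(.455,.3615),.035,.104,.124),("flange",(.455,.3615),.045,.07,.09),("rim",(.537,-.022),.045,.205,.225),("bar",(.596,-.224),.04,.155,.175),("mill",(.45,.235),.05,.1,.16),("deck",(.6,-.2),.15,.122,.136)):
        q=near(P,ce,rad,a,b)
        if len(q)<4: print(c,n,len(q));continue
        rect=cv2.minAreaRect((q[:,:2]*1000).astype(np.float32))
        w,V=np.linalg.eigh(np.cov(q[:,:2].T))
        print(c,n,len(q),q.mean(0).round(4),"rect",np.round(rect[0],1),np.round(rect[1],1),round(rect[2],1),"axis",np.degrees(np.arctan2(V[1,1],V[0,1])).round(1))
    for n,pt,w in(("dial",(.596,-.224,.15),40),("tube",(.537,-.022,.2),40)):
        u,v=pix(f,pt).astype(int);im=cv2.resize(f["frame"][v-w:v+w,u-w:u+w],(390,390),interpolation=cv2.INTER_CUBIC)
        globals()[c+n]=im
cv2.imwrite("pics/crop.png",np.hstack([scenedial,topdial]))
E
```

```text
scene stem 129 [0.458  0.3567 0.1139] rect [456.7 357.9] [33.2 41.2] 45.8 axis 139.1
scene flange 200 [0.4648 0.3522 0.0809] rect [460.3 355.3] [60.6 56.3] 57.0 axis 57.2
scene rim 207 [ 0.5386 -0.0212  0.213 ] rect [538.2 -21. ] [57.9 62.2] 69.7 axis 169.6
scene bar 121 [ 0.5974 -0.2237  0.1637] rect [ 595.5 -224.5] [56.2 15. ] 49.2 axis 48.4
scene mill 250 [0.4527 0.2139 0.125 ] rect [448.2 215.8] [48.4 44.6] 64.0 axis 65.0
scene deck 2965 [ 0.6224 -0.2086  0.13  ] rect [ 604.8 -174.4] [196.5 204.7] 13.8 axis -166.1
top stem 126 [0.4534 0.3583 0.1136] rect [454.3 359. ] [35.6 34. ] 54.9 axis 69.5
top flange 212 [0.4536 0.3549 0.0812] rect [454.6 359.9] [59.9 58.6] 88.7 axis -178.0
top rim 112 [ 0.5381 -0.0198  0.2152] rect [537.4 -20.1] [57.1 57.5] 89.4 axis -178.3
top bar 90 [ 0.5938 -0.2226  0.1637] rect [ 594.3 -222.7] [49.8 13.5] 47.6 axis 47.4
top mill 237 [0.4414 0.2155 0.127 ] rect [440.8 217.6] [46.2 48.5] 42.7 axis 170.2
top deck 2399 [ 0.6123 -0.2096  0.1295] rect [ 611.3 -210.3] [193.7 128.1] 12.8 axis -167.3
```

View pics/crop.png

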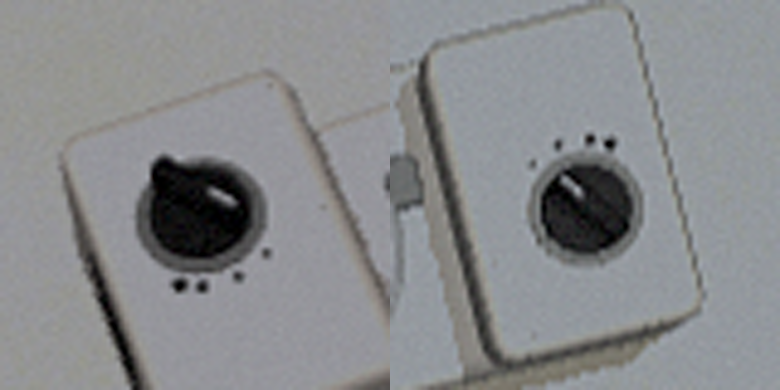

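The crop shows the dial at off: the white pointer sits at about 48° in world, and a processor yaw of about 13° plus 35.5° predicts the same. Pusher axis is about (0.455, 0.359), tube (0.538, -0.020) and dial (0.595, -0.2235). Moving above the pusher.

Emit:
carry_out(deltas=[{"hand": 0, "offset": [2, 3.6, 2], "dr": [0, 0, 0]}, {"hand": 0, "offset": [2, 3.6, 2], "dr": [0, 0, 7]}, {"hand": 0, "offset": [2, 3.6, 2], "dr": [0, 0, 7]}, {"hand": 0, "offset": [2, 3.6, 2], "dr": [0, 0, 7]}, {"hand": 0, "offset": [2, 3.6, 2], "dr": [0, 0, 7]}, {"hand": 0, "offset": [2, 3.6, 2], "dr": [0, 0, 7]}, {"hand": 0, "offset": [2, 3.6, 2], "dr": [0, 0, 7]}, {"hand": 0, "offset": [2, 3.6, 0], "dr": [0, 0, 7]}, {"hand": 0, "offset": [2, 3.6, 0], "dr": [0, 0, 7]}, {"hand": 0, "offset": [2, 3.6, 0], "dr": [0, 0, 7]}, {"hand": 0, "offset": [2, 3.6, 0], "dr": [0, 0, 7]}, {"hand": 0, "offset": [2, 3.6, 0], "dr": [0, 0, 0]}])

```text
time_s: 2.2
tcp_pos: [0.4718, -0.2008, 0.3326]
orientation: [-180.0, -0.0, -89.9]
force: [1.2, -0.2, -0.1]
grip_width: 0.998
gripper_force: 0.0
```

Emit:
carry_out(deltas=[{"hand": 0, "offset": [0, 4, 0], "dr": [0, 0, 0]}, {"hand": 0, "offset": [0, 5, 0], "dr": [0, 0, 0]}, {"hand": 0, "offset": [0, 5, 0], "dr": [0, 0, 0]}, {"hand": 0, "offset": [0, 5, 0], "dr": [0, 0, 0]}, {"hand": 0, "offset": [0, 5, 0], "dr": [0, 0, 0]}, {"hand": 0, "offset": [0, 5, 0], "dr": [0, 0, 0]}, {"hand": 0, "offset": [-0.4, 5, 0], "dr": [0, 0, 0]}, {"hand": 0, "offset": [-0.4, 5, 0], "dr": [0, 0, 0]}, {"hand": 0, "offset": [-0.4, 5, -2], "dr": [0, 0, 0]}, {"hand": 0, "offset": [-0.4, 5, -2], "dr": [0, 0, 0]}, {"hand": 0, "offset": [0, 4, -3], "dr": [0, 0, 0]}, {"hand": 0, "offset": [0, 3, -3], "dr": [0, 0, 0]}, {"hand": 0, "offset": [0, 0, -3], "dr": [0, 0, 0]}, {"hand": 0, "offset": [0, 0, 0], "dr": [0, 0, 0]}])

```text
time_s: 3.95
tcp_pos: [0.4542, 0.3569, 0.2]
orientation: [179.8, -0.2, -89.9]
force: [0.1, 0.3, 0.0]
grip_width: 1.001
gripper_force: 0.0
```

Emit:
carry_out(deltas=[{"hand": 0, "offset": [0, 0.2, -2], "dr": [0, 0, 0]}, {"hand": 0, "offset": [0, 0, -3], "dr": [0, 0, 0]}, {"hand": 0, "offset": [0, 0, -3], "dr": [0, 0, 0]}, {"hand": 0, "offset": [0, 0, -2], "dr": [0, 0, 0]}, {"hand": 0.3, "offset": [0, 0, -1.3], "dr": [0, 0, 0]}, {"hand": 0.5, "offset": [0, 0, 0], "dr": [0, 0, 0]}, {"hand": 0.5, "offset": [0, 0, 0], "dr": [0, 0, 0]}, {"hand": 0.5, "offset": [0, 0, 0], "dr": [0, 0, 0]}])

```text
time_s: 4.95
tcp_pos: [0.4557, 0.3604, 0.0903]
orientation: [-179.9, 0.1, -90.0]
force: [0.0, -0.6, -0.7]
grip_width: 0.609
gripper_force: 0.0
```

Run:
```python
from h import *
o=[]
for c in("scene","top"):
    f=grab_frame(c)
    u,v=pix(f,(.455,.359,.1)).astype(int);w=45
    o.append(cv2.resize(f["frame"][v-w:v+w,u-w:u+w],(390,390),interpolation=cv2.INTER_CUBIC))
    P=cloud(f)
    for n,z in(("stem",(.108,.119)),("flange",(.072,.09))):
        q=near(P,(.455,.359),.04,*z);print(c,n,len(q),q.mean(0).round(4) if len(q) else 0)
cv2.imwrite("pics/g.png",np.hstack(o))
```

```text
scene stem 58 [0.4587 0.3487 0.114 ]
scene flange 166 [0.4652 0.3478 0.0807]
top stem 39 [0.4538 0.35   0.1131]
top flange 122 [0.4542 0.3437 0.0808]
```

View pics/g.png

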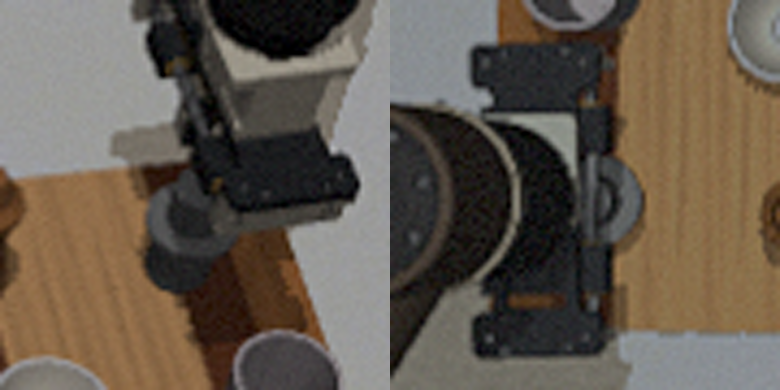

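The picture shows the fingers straddling the grip stem along world x, with the flange in view at (200,215) and (615,205) in the crops. Nothing is touching a neighbour. Closing lightly.

Emit:
carry_out(deltas=[{"hand": 0.55, "offset": [0, -0.1, -0.2], "dr": [0, 0, 0]}, {"hand": 0.58, "offset": [0, 0, 0], "dr": [0, 0, 0]}, {"hand": 0.6, "offset": [0, 0, 0], "dr": [0, 0, 0]}, {"hand": 0.61, "offset": [0, 0, 0], "dr": [0, 0, 0]}, {"hand": 0.61, "offset": [0, 0, 0], "dr": [0, 0, 0]}, {"hand": 0.61, "offset": [0, 0, 0], "dr": [0, 0, 0]}])

```text
time_s: 5.8
tcp_pos: [0.4553, 0.3589, 0.0873]
orientation: [-180.0, 0.0, -90.0]
force: [-1.1, 0.4, 0.4]
grip_width: 0.39
gripper_force: 0.0
```

Emit:
carry_out(deltas=[{"hand": 0.63, "offset": [0, 0, 0], "dr": [0, 0, 0]}, {"hand": 0.63, "offset": [0, 0, 0], "dr": [0, 0, 0]}, {"hand": 0.63, "offset": [0, 0, 0], "dr": [0, 0, 0]}])

```text
time_s: 6.18
tcp_pos: [0.4553, 0.3589, 0.0873]
orientation: [-180.0, -0.0, -90.0]
force: [-0.8, 0.1, 0.1]
grip_width: 0.369
gripper_force: 0.0
```

Emit:
carry_out(deltas=[{"hand": 0.66, "offset": [0, 0, 0], "dr": [0, 0, 0]}, {"hand": 0.66, "offset": [0, 0, 0], "dr": [0, 0, 0]}, {"hand": 0.66, "offset": [0, 0, 0], "dr": [0, 0, 0]}])

```text
time_s: 6.55
tcp_pos: [0.4553, 0.3589, 0.0873]
orientation: [180.0, 0.0, -90.0]
force: [-0.5, 0.2, -0.1]
grip_width: 0.338
gripper_force: 0.0
```

Run:
```python
from h import *
f=grab_frame("scene")
u,v=pix(f,(.455,.359,.1)).astype(int);w=40
cv2.imwrite("pics/g2.png",cv2.resize(f["frame"][v-w:v+w,u-w:u+w],(600,600),interpolation=cv2.INTER_CUBIC))
P=cloud(f)
q=near(P,(.455,.359),.04,.108,.119);print(q.mean(0),q.min(0),q.max(0))
o=r.observe();print(o["grip_width"],o["gripper_force"])
```

```text
[0.45676906 0.34774173 0.11421109] [0.4405985  0.33806165 0.11017624] [0.47351089 0.35781438 0.11798312]
0.33947903840011173 0.0
```

View pics/g2.png

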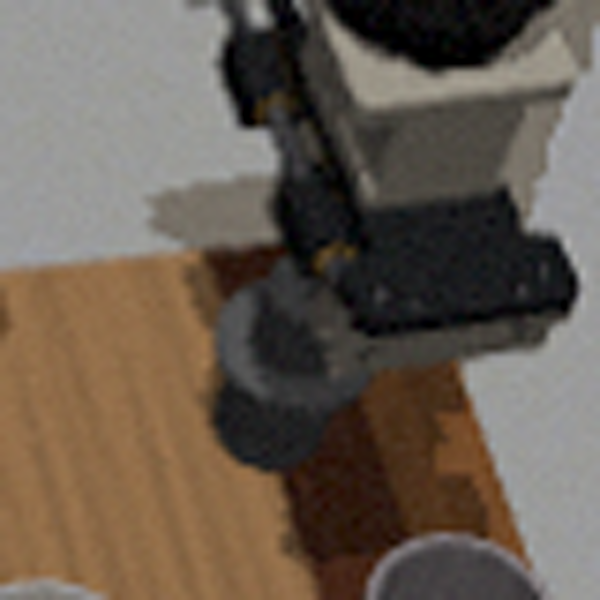

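The stem top shows at (290,330) between the fingers, well centred, but there is no contact yet. I'll keep closing slowly.

Emit:
carry_out(deltas=[{"hand": 0.68, "offset": [0, 0, 0], "dr": [0, 0, 0]}, {"hand": 0.7, "offset": [0, 0, 0], "dr": [0, 0, 0]}, {"hand": 0.72, "offset": [0, 0, 0], "dr": [0, 0, 0]}, {"hand": 0.72, "offset": [0, 0, 0], "dr": [0, 0, 0]}, {"hand": 0.72, "offset": [0, 0, 0], "dr": [0, 0, 0]}])

```text
time_s: 7.22
tcp_pos: [0.4553, 0.3589, 0.0873]
orientation: [-180.0, 0.0, -90.0]
force: [-0.5, -0.1, 0.5]
grip_width: 0.283
gripper_force: 0.0
```

Run:
```python
from h import *
o=[]
for c in("scene","top"):
    f=grab_frame(c);P=cloud(f)
    u,v=pix(f,(.455,.359,.1)).astype(int);w=30
    o.append(cv2.resize(f["frame"][v-w:v+w,u-w:u+w],(400,400),interpolation=cv2.INTER_CUBIC))
    print(c,"rows=x, cols=y .30...42 ; max z mm")
    q=near(P,(.455,.36),.09,.0,.5)
    for x in np.arange(.52,.39,-.006):
        s=""
        for y in np.arange(.324,.396,.006):
            m=q[(abs(q[:,0]-x)<.003)&(abs(q[:,1]-y)<.003)];s+="%5s"%(int(np.max(m[:,2])*1000) if len(m) else "-")
        print("%.3f"%x,s)
cv2.imwrite("pics/g3.png",np.hstack(o))
```

```text
scene rows=x, cols=y .30...42 ; max z mm
0.520   205  232  232  233  232  234  232  233  230  231  229    -    -
0.514   208  237  231  230  291  450  231  235  233  232  231   24   22
0.508   290  288  469  496  499  498  494  498  497  457  290  281   25
0.502   456  495  497  499  497  499  497  496  499  499  481  448  287
0.496   497  498  497  467  414  404  316  418  413  433  499  483  455
0.490   499  495  421  301  296  300  296  297  298  293  405  498  454
0.484   490  415  301  301  297  274  275  275  297  296  291  359  485
0.478   420  300  300  149  153  273  273   85   79   83  287   22   22
0.472   299  296  295   78  149  110  106   80   44   80   80   21   23
0.466   297  298  216  117  137  108    -   81    -   42   21   25   24
0.460   297  252  102  119  119    -    -    -    -    -   20   22   24
0.454   296  251  117  117  119  114    -    -    -    -   24   21   21
0.448   290  248  211  119  113  114  110    -    -    -    -    -    -
0.442   286  248  211  199  175  172    -    -    -    -    -    -    -
0.436   284  231  217  185  180  169    -    -    -
[... 1447 characters left out ...]
80  119  110  119  113    -    -    -    -    -    -
0.442   209  208  201  165  116    -  113    -    -    -    -    -    -
0.436   216  227  230   84   80    -    -    -    -    -    -    -    -
0.430   219  234  234  210   23   17    -    -    -    -    -    -    -
0.424   468  217  234  219  212   24   23    -    -    -    -    -    -
0.418   499  490  366  221  214  211   23    -    -    -    -    -    -
0.412   219  497  488  461  343  216  211  217    -    -    -    -    -
0.406   212  231  496  457  454  212  212  208  226  235  229    -    -
0.400   206  231  231  496   29   21   19   25    -  238  231   25   24
0.394   210  229  236  497   27   22   30   23   16  237  229   24   23
```

View pics/g3.png

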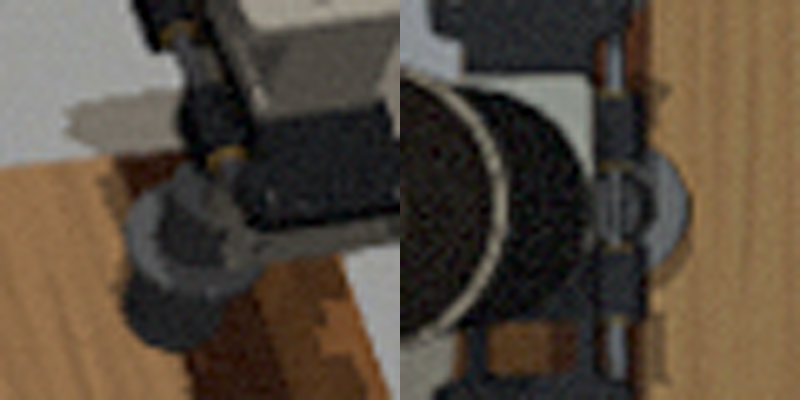

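Fingers show on both sides of the stem in the top crop, at (620,125) and (620,285). Continuing to close.

Emit:
carry_out(deltas=[{"hand": 0.74, "offset": [0, 0, 0], "dr": [0, 0, 0]}, {"hand": 0.76, "offset": [0, 0, 0], "dr": [0, 0, 0]}, {"hand": 0.78, "offset": [0, 0, 0], "dr": [0, 0, 0]}, {"hand": 0.8, "offset": [0, 0, 0], "dr": [0, 0, 0]}, {"hand": 0.8, "offset": [0, 0, 0], "dr": [0, 0, 0]}])

```text
time_s: 7.95
tcp_pos: [0.4553, 0.3589, 0.0873]
orientation: [-180.0, 0.0, -90.0]
force: [-0.3, -0.2, -0.4]
grip_width: 0.201
gripper_force: 0.0
```

Emit:
carry_out(deltas=[{"hand": 0.85, "offset": [0, 0, 0], "dr": [0, 0, 0]}, {"hand": 0.9, "offset": [0, 0, 0], "dr": [0, 0, 0]}, {"hand": 0.9, "offset": [0, 0, 0], "dr": [0, 0, 0]}])

```text
time_s: 8.32
tcp_pos: [0.4553, 0.3589, 0.0872]
orientation: [180.0, -0.0, -90.0]
force: [0.2, -0.0, -0.6]
grip_width: 0.107
gripper_force: 0.0
```

Run:
```python
from h import *
o=[]
for c in("scene","top"):
    f=grab_frame(c)
    u,v=pix(f,(.455,.359,.1)).astype(int);w=25
    o.append(cv2.resize(f["frame"][v-w:v+w,u-w:u+w],(400,400),interpolation=cv2.INTER_CUBIC))
    for p in((.455,.359,.087),(.455,.359,.106)): print(c,(pix(f,p)-(u-w,v-w))*8)
cv2.imwrite("pics/g4.png",np.hstack(o))
```

```text
scene [195.78297338 226.34298682]
scene [207.44477212 194.2458904 ]
top [212.99052572 206.72642498]
top [200.1549803  206.70086453]
```

View pics/g4.png

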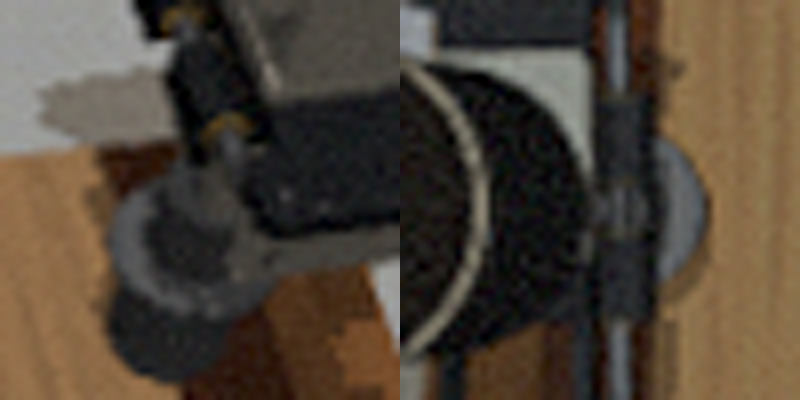

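The fingers closed to about 9 mm without touching anything, yet the pusher hasn't moved. I'll raise the hand and measure in the cloud where the fingertips really are.

Emit:
carry_out(deltas=[{"hand": 0.9, "offset": [0, 0, 1], "dr": [0, 0, 0]}, {"hand": 0.9, "offset": [0, 0, 2], "dr": [0, 0, 0]}, {"hand": 0.9, "offset": [0, 0, 3], "dr": [0, 0, 0]}, {"hand": 0.9, "offset": [0, 0, 4], "dr": [0, 0, 0]}, {"hand": 0.9, "offset": [0, 0, 3], "dr": [0, 0, 0]}, {"hand": 0.9, "offset": [0, 0, 0], "dr": [0, 0, 0]}, {"hand": 0.9, "offset": [0, 0, 0], "dr": [0, 0, 0]}])

```text
time_s: 9.3
tcp_pos: [0.455, 0.3587, 0.2172]
orientation: [180.0, 0.0, -90.0]
force: [-0.6, -0.6, -0.4]
grip_width: 0.099
gripper_force: 0.0
```

Run:
```python
from h import *
f=grab_frame("scene");P=cloud(f)
t=r.observe()["tcp_pos"];print(t)
for a,b in((.104,.12),(.072,.09)):
    q=near(P,(.455,.359),.05,a,b);print("pusher band",len(q),q.mean(0).round(4) if len(q) else 0)
for z in np.arange(.13,.30,.01):
    q=near(P,t,.09,z,z+.01)
    if len(q):print(z.round(2),len(q),q.min(0).round(3)[:2],q.max(0).round(3)[:2],np.median(q,0).round(3))
im=f["frame"];u,v=pix(f,t).astype(int);w=32
a=cv2.resize(im[v-40:v+60,u-50:u+50],(500,500),interpolation=cv2.INTER_CUBIC)
cv2.circle(a,(250,200),4,(0,0,255),1)
cv2.imwrite("pics/g5.png",a)
```

```text
[0.45490684 0.35850395 0.21669811]
pusher band 126 [0.4578 0.3566 0.1137]
pusher band 196 [0.4646 0.3522 0.081 ]
0.25 16 [0.442 0.345] [0.474 0.36 ] [0.456 0.349 0.257]
0.26 32 [0.436 0.345] [0.479 0.357] [0.468 0.347 0.264]
0.27 14 [0.46  0.344] [0.479 0.355] [0.472 0.347 0.275]
0.28 8 [0.462 0.343] [0.478 0.349] [0.473 0.346 0.285]
0.29 1 [0.475 0.345] [0.475 0.345] [0.475 0.345 0.292]
```

View pics/g5.png

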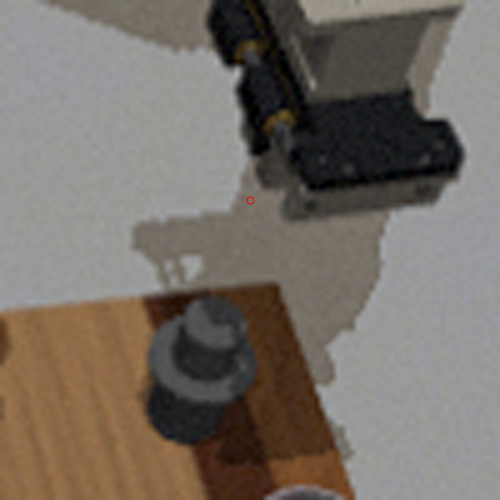

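The picture shows the projected TCP (red, 250,200) lying on bare floor, below the visible finger ends near (265,178). So the tips sit higher than the reported TCP, and at the grasp height they passed over the stem. I'll quantify this using the gripper's body edge.

The body underside is at 0.317 and the finger ends at about 0.252, where the reported TCP predicts 0.283 and 0.217. So the real tips are about 35 mm higher than reported, with x and y agreeing. I'll add -35 mm in z from here on. Descending open, then closing.

Emit:
carry_out(deltas=[{"hand": 0, "offset": [0, 0, 0], "dr": [0, 0, 0]}, {"hand": 0, "offset": [0, 0, 0], "dr": [0, 0, 0]}, {"hand": 0, "offset": [0, 0, 0], "dr": [0, 0, 0]}, {"hand": 0, "offset": [0, 0, 0], "dr": [0, 0, 0]}, {"hand": 0, "offset": [0, 0, -2], "dr": [0, 0, 0]}, {"hand": 0, "offset": [0, 0, -3], "dr": [0, 0, 0]}, {"hand": 0, "offset": [0, 0, -3], "dr": [0, 0, 0]}, {"hand": 0, "offset": [0, 0, -3], "dr": [0, 0, 0]}, {"hand": 0, "offset": [0, 0, -2], "dr": [0, 0, 0]}, {"hand": 0, "offset": [0, 0, -1.5], "dr": [0, 0, 0]}, {"hand": 0, "offset": [0, 0, -1], "dr": [0, 0, 0]}, {"hand": 0.3, "offset": [0, 0, -0.7], "dr": [0, 0, 0]}, {"hand": 0.45, "offset": [0, 0, 0], "dr": [0, 0, 0]}, {"hand": 0.53, "offset": [0, 0, 0], "dr": [0, 0, 0]}, {"hand": 0.56, "offset": [0, 0, 0], "dr": [0, 0, 0]}, {"hand": 0.58, "offset": [0, 0, 0], "dr": [0, 0, 0]}, {"hand": 0.6, "offset": [0, 0, 0], "dr": [0, 0, 0]}, {"hand": 0.6, "offset": [0, 0, 0], "dr": [0, 0, 0]}])

```text
time_s: 11.7
tcp_pos: [0.4553, 0.3589, 0.0553]
orientation: [-180.0, 0.0, -90.0]
force: [0.2, 0.2, -0.4]
grip_width: 0.401
gripper_force: 0.1
```

Emit:
carry_out(deltas=[{"hand": 0.61, "offset": [0, 0, 0], "dr": [0, 0, 0]}, {"hand": 0.62, "offset": [0, 0, 0], "dr": [0, 0, 0]}, {"hand": 0.62, "offset": [0, 0, 0], "dr": [0, 0, 0]}])

```text
time_s: 12.08
tcp_pos: [0.4553, 0.3589, 0.0553]
orientation: [-180.0, 0.0, -90.0]
force: [-1.2, -0.6, 0.7]
grip_width: 0.395
gripper_force: 30.0
```

Gripped at 30 N, below the 40 N limit. Lift and carry to the tube.

Emit:
carry_out(deltas=[{"hand": 0.62, "offset": [0, 0, 1], "dr": [0, 0, 0]}, {"hand": 0.62, "offset": [0, 0, 2], "dr": [0, 0, 0]}, {"hand": 0.62, "offset": [0, 0, 4], "dr": [0, 0, 0]}, {"hand": 0.62, "offset": [0, 0, 5], "dr": [0, 0, 0]}, {"hand": 0.62, "offset": [0, 0, 5], "dr": [0, 0, 0]}, {"hand": 0.62, "offset": [0, 0, 5], "dr": [0, 0, 0]}, {"hand": 0.62, "offset": [0.3, -2, 2], "dr": [0, 0, 0]}, {"hand": 0.62, "offset": [1, -4, 1], "dr": [0, 0, 0]}, {"hand": 0.62, "offset": [1, -5, 0], "dr": [0, 0, 0]}, {"hand": 0.62, "offset": [1, -5, 0], "dr": [0, 0, 0]}, {"hand": 0.62, "offset": [1, -5, 0], "dr": [0, 0, 0]}, {"hand": 0.62, "offset": [1, -5, 0], "dr": [0, 0, 0]}, {"hand": 0.62, "offset": [1, -4.5, 0], "dr": [0, 0, 0]}, {"hand": 0.62, "offset": [1, -4, 0], "dr": [0, 0, 0]}, {"hand": 0.62, "offset": [1, -2.5, 0], "dr": [0, 0, 0]}, {"hand": 0.62, "offset": [0, -1, 0], "dr": [0, 0, 0]}, {"hand": 0.62, "offset": [0, 0, 0], "dr": [0, 0, 0]}, {"hand": 0.62, "offset": [0, 0, 0], "dr": [0, 0, 0]}])

```text
time_s: 14.32
tcp_pos: [0.5381, -0.0204, 0.3055]
orientation: [-180.0, 0.0, -89.9]
force: [0.3, 0.1, -0.2]
grip_width: 0.399
gripper_force: 30.0
```

Run:
```python
from h import *
o=r.observe();t=o["tcp_pos"];print(t,o["gripper_force"])
f=grab_frame("scene");P=cloud(f)
# held pusher: bottom expected z = tcp+.035-.068
q=near(P,t,.08,.2,t[2]+.06)
for z in np.arange(.2,t[2]+.05,.006):
    m=q[(q[:,2]>=z)&(q[:,2]<z+.006)]
    if len(m)>2:
        A=np.c_[2*m[:,:2],np.ones(len(m))];s=np.linalg.lstsq(A,(m[:,:2]**2).sum(1),rcond=None)[0]
        print(z.round(3),len(m),"x",m[:,0].min().round(3),m[:,0].max().round(3),"y",m[:,1].min().round(3),m[:,1].max().round(3),"circ",s[:2].round(4),np.sqrt(abs(s[2]+s[0]**2+s[1]**2)).round(4))
for n in("pusher","tube_mouth"):print(n,[(np.round(a["centre"],4),round(a["p"],2)) for a in finder.place_of(n,"scene")[:2]])
u,v=pix(f,(.538,-.02,.26)).astype(int);w=50
cv2.imwrite("pics/t.png",cv2.resize(f["frame"][v-w:v+w,u-w:u+w],(600,600),interpolation=cv2.INTER_CUBIC))
```

```text
[ 0.53808032 -0.02042079  0.30549022] 29.999903440475464
0.2 56 x 0.511 0.568 y -0.05 0.005 circ [ 0.5397 -0.022 ] 0.0269
0.206 60 x 0.51 0.569 y -0.05 0.005 circ [ 0.5395 -0.0215] 0.0274
0.212 100 x 0.509 0.569 y -0.05 0.008 circ [ 0.5381 -0.0216] 0.0276
0.218 9 x 0.516 0.57 y -0.047 0.001 circ [ 0.5422 -0.0226] 0.0266
0.272 8 x 0.543 0.56 y -0.039 -0.012 circ [ 0.5397 -0.0196] 0.0194
0.278 19 x 0.538 0.563 y -0.041 -0.002 circ [ 0.5402 -0.02  ] 0.0206
0.284 33 x 0.547 0.563 y -0.04 0.001 circ [ 0.5413 -0.0193] 0.0202
0.29 28 x 0.546 0.563 y -0.04 -0.003 circ [ 0.5433 -0.0203] 0.0176
0.296 21 x 0.551 0.563 y -0.037 -0.001 circ [ 0.5419 -0.0189] 0.0193
0.302 15 x 0.557 0.561 y -0.036 -0.007 circ [ 0.5458 -0.021 ] 0.0155
0.308 10 x 0.558 0.561 y -0.033 -0.01 circ [ 0.5479 -0.0208] 0.0139
0.326 15 x 0.529 0.553 y -0.05 -0.044 circ [ 0.5407 -0.0461] 0.0071
0.332 6 x 0.536 0.548 y -0.05 -0.044 circ [ 0.5418 -0.045 ] 0.005
pusher [(array([ 0.5383, -0.0218,  0.2679]), 0.42)]
tube_mouth [(array([ 0.5352, -0.0239,  0.219 ]), 0.56), (array([0.4451, 0.2166, 0.0188]), 0.43)]
```

View pics/t.png

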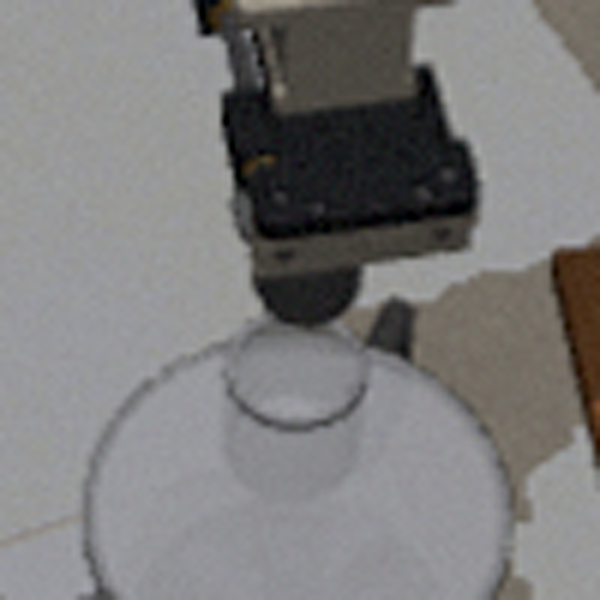

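The plunger is visible above the tube mouth, (305,290) over (297,375), and the two are aligned to within about 1–2 mm. Bottom is near 0.270 and needs to reach 0.161. Lowering in stages.

Emit:
carry_out(deltas=[{"hand": 0.62, "offset": [-0.1, -0.1, -1], "dr": [0, 0, 0]}, {"hand": 0.62, "offset": [0, 0, -1.5], "dr": [0, 0, 0]}, {"hand": 0.62, "offset": [0, 0, -1.5], "dr": [0, 0, 0]}, {"hand": 0.62, "offset": [0, 0, -0.7], "dr": [0, 0, 0]}, {"hand": 0.62, "offset": [0, 0, -0.5], "dr": [0, 0, 0]}, {"hand": 0.62, "offset": [0, 0, -0.5], "dr": [0, 0, 0]}, {"hand": 0.62, "offset": [0, 0, -0.5], "dr": [0, 0, 0]}, {"hand": 0.62, "offset": [0, 0, -0.5], "dr": [0, 0, 0]}, {"hand": 0.62, "offset": [0, 0, 0], "dr": [0, 0, 0]}])

```text
time_s: 15.6
tcp_pos: [0.5371, -0.0222, 0.2379]
orientation: [180.0, -0.0, -90.0]
force: [0.2, 0.5, -1.1]
grip_width: 0.394
gripper_force: 30.0
```

Emit:
carry_out(deltas=[{"hand": 0.62, "offset": [0, 0.05, -0.6], "dr": [0, 0, 0]}, {"hand": 0.62, "offset": [0, 0, -0.6], "dr": [0, 0, 0]}, {"hand": 0.62, "offset": [0, 0, -0.6], "dr": [0, 0, 0]}, {"hand": 0.62, "offset": [0, 0, -0.6], "dr": [0, 0, 0]}, {"hand": 0.62, "offset": [0, 0, -0.6], "dr": [0, 0, 0]}, {"hand": 0.62, "offset": [0, 0, -0.4], "dr": [0, 0, 0]}, {"hand": 0.62, "offset": [0, 0, 0], "dr": [0, 0, 0]}])

```text
time_s: 16.48
tcp_pos: [0.5371, -0.0216, 0.2039]
orientation: [180.0, -0.0, -90.0]
force: [-0.3, 0.5, -1.1]
grip_width: 0.394
gripper_force: 30.0
```

Emit:
carry_out(deltas=[{"hand": 0.62, "offset": [0, 0, -0.2], "dr": [0, 0, 0]}, {"hand": 0.62, "offset": [0, 0, -0.2], "dr": [0, 0, 0]}, {"hand": 0.62, "offset": [0, 0, -0.1], "dr": [0, 0, 0]}, {"hand": 0.62, "offset": [0, 0, 0], "dr": [0, 0, 0]}])

```text
time_s: 16.98
tcp_pos: [0.5373, -0.0216, 0.1992]
orientation: [180.0, -0.0, -90.0]
force: [0.2, -1.4, -0.2]
grip_width: 0.396
gripper_force: 30.0
```

Emit:
carry_out(deltas=[{"hand": 0.62, "offset": [0, 0, -0.1], "dr": [0, 0, 0]}, {"hand": 0.62, "offset": [0, 0, -0.1], "dr": [0, 0, 0]}, {"hand": 0.62, "offset": [0, 0, 0], "dr": [0, 0, 0]}])

```text
time_s: 17.35
tcp_pos: [0.5372, -0.0216, 0.1972]
orientation: [180.0, -0.0, -90.0]
force: [0.0, 0.5, -0.4]
grip_width: 0.393
gripper_force: 30.0
```

Emit:
carry_out(deltas=[{"hand": 0.62, "offset": [0, 0, -0.1], "dr": [0, 0, 0]}, {"hand": 0.62, "offset": [0, 0, 0], "dr": [0, 0, 0]}, {"hand": 0.62, "offset": [0, 0, -0.1], "dr": [0, 0, 0]}, {"hand": 0.62, "offset": [0, 0, 0], "dr": [0, 0, 0]}])

```text
time_s: 17.85
tcp_pos: [0.5374, -0.0216, 0.1963]
orientation: [-180.0, -0.0, -89.9]
force: [-3.1, 0.9, 7.3]
grip_width: 0.397
gripper_force: 30.0
```

Flange seated: 7 N at 0.1963, where I predicted 0.1965. Release and rise.

Emit:
carry_out(deltas=[{"hand": 0.5, "offset": [0, 0, 0.1], "dr": [0, 0, 0]}, {"hand": 0.3, "offset": [0, 0, 0], "dr": [0, 0, 0]}, {"hand": 0.2, "offset": [0, 0, 0], "dr": [0, 0, 0]}, {"hand": 0.2, "offset": [0, 0, 0], "dr": [0, 0, 0]}, {"hand": 0.2, "offset": [0, 0, 1], "dr": [0, 0, 0]}, {"hand": 0.2, "offset": [0, 0, 3], "dr": [0, 0, 0]}, {"hand": 0.2, "offset": [0, 0, 4], "dr": [0, 0, 0]}, {"hand": 0.2, "offset": [0, 0, 3], "dr": [0, 0, 0]}, {"hand": 0.2, "offset": [0, 0, 0], "dr": [0, 0, 0]}])

```text
time_s: 18.98
tcp_pos: [0.5387, -0.0216, 0.3097]
orientation: [-179.7, 0.1, -89.9]
force: [-0.3, -0.3, -0.3]
grip_width: 0.8
gripper_force: 0.0
```

Run:
```python
from h import *
for c in("scene","top"):
    f=grab_frame(c);P=cloud(f)
    for n,ce,rad,a,b in(("stem",(.538,-.021),.035,.245,.265),("flange",(.538,-.021),.045,.213,.23),("bar",(.596,-.224),.04,.155,.175)):
        q=near(P,ce,rad,a,b)
        if len(q)>9:
            w,V=np.linalg.eigh(np.cov(q[:,:2].T));print(c,n,len(q),q.mean(0).round(4),np.degrees(np.arctan2(V[1,1],V[0,1])).round(1))
    if c=="scene":
        u,v=pix(f,(.56,-.1,.2)).astype(int);cv2.imwrite("pics/p.png",cv2.resize(f["frame"][v-60:v+60,u-80:u+80],(800,600),interpolation=cv2.INTER_CUBIC))
```

```text
scene stem 172 [ 0.5415 -0.0212  0.2549] 171.6
scene flange 250 [ 0.5492 -0.0228  0.2217] 75.9
scene bar 121 [ 0.5975 -0.2236  0.1637] 48.3
top bar 86 [ 0.5943 -0.2218  0.1642] 49.5
```

View pics/p.png

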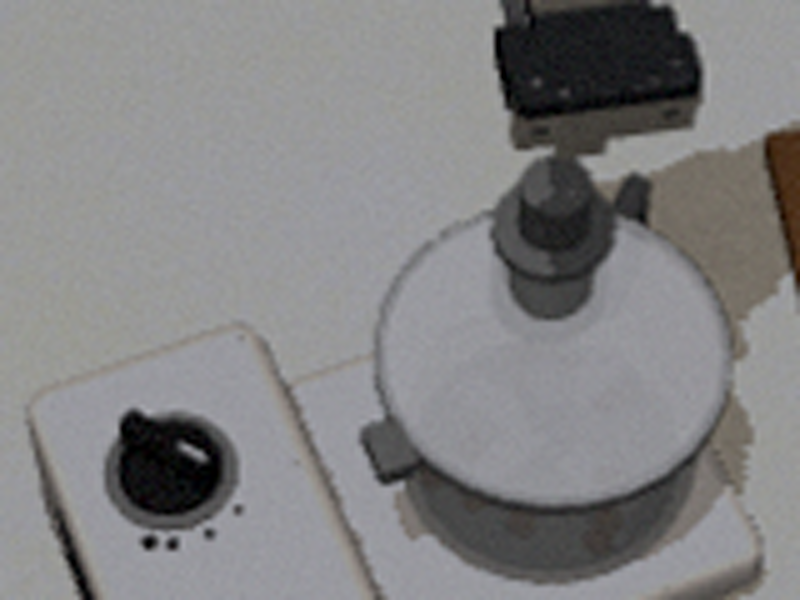

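The picture shows the pusher home: flange on the rim (552,235), stem top at 0.255 and flange top at 0.221 as expected. The dial is still at off, (165,465). Moving to the dial.

Emit:
carry_out(deltas=[{"hand": 0.2, "offset": [0.7, -2.2, 0], "dr": [0, 0, 0]}, {"hand": 0.2, "offset": [1, -4, 0], "dr": [0, 0, -7]}, {"hand": 0.2, "offset": [1, -4, 0], "dr": [0, 0, -7]}, {"hand": 0.2, "offset": [1, -4, 0], "dr": [0, 0, -7]}, {"hand": 0.2, "offset": [1, -4, 0], "dr": [0, 0, -7]}, {"hand": 0.2, "offset": [1, -2, 0], "dr": [0, 0, -7]}, {"hand": 0.2, "offset": [0, 0, -3], "dr": [0, 0, -6.5]}, {"hand": 0.2, "offset": [0, 0, -3], "dr": [0, 0, 0]}, {"hand": 0.2, "offset": [0, 0, 0], "dr": [0, 0, 0]}, {"hand": 0.2, "offset": [0, 0, 0], "dr": [0, 0, 0]}])

```text
time_s: 20.32
tcp_pos: [0.5946, -0.2238, 0.2471]
orientation: [-180.0, -0.0, -131.4]
force: [-0.2, -0.4, 0.7]
grip_width: 0.803
gripper_force: 0.0
```

Emit:
carry_out(deltas=[{"hand": 0.2, "offset": [0, 0, -2], "dr": [0, 0, 0]}, {"hand": 0.2, "offset": [0, 0, -3], "dr": [0, 0, 0]}, {"hand": 0.2, "offset": [0, 0, -3], "dr": [0, 0, 0]}, {"hand": 0.2, "offset": [0, 0, -2.5], "dr": [0, 0, 0]}, {"hand": 0.2, "offset": [0, 0, -1.5], "dr": [0, 0, 0]}, {"hand": 0.2, "offset": [0, 0, -0.8], "dr": [0, 0, 0]}, {"hand": 0.2, "offset": [0, 0, -0.6], "dr": [0, 0, 0]}, {"hand": 0.2, "offset": [0, 0, 0], "dr": [0, 0, 0]}])

```text
time_s: 21.32
tcp_pos: [0.5945, -0.2236, 0.1125]
orientation: [-180.0, 0.0, -131.5]
force: [0.2, 0.4, -0.7]
grip_width: 0.8
gripper_force: 0.0
```

Close on the bar (13 mm, so opening about 0.15).

Emit:
carry_out(deltas=[{"hand": 0.5, "offset": [0, 0, 0], "dr": [0, 0, 0]}, {"hand": 0.7, "offset": [0, 0, 0], "dr": [0, 0, 0]}, {"hand": 0.8, "offset": [0, 0, 0], "dr": [0, 0, 0]}, {"hand": 0.84, "offset": [0, 0, 0], "dr": [0, 0, 0]}, {"hand": 0.9, "offset": [0, 0, 0], "dr": [0, 0, 0]}, {"hand": 0.95, "offset": [0, 0, 0], "dr": [0, 0, 0]}, {"hand": 0.95, "offset": [0, 0, 0], "dr": [0, 0, 0]}])

```text
time_s: 22.2
tcp_pos: [0.5934, -0.223, 0.1122]
orientation: [179.9, -0.0, -131.5]
force: [-2.7, 3.9, 2.8]
grip_width: 0.145
gripper_force: 30.0
```

Emit:
carry_out(deltas=[{"hand": 0.95, "offset": [-0.1, 0.1, 0], "dr": [0, 0, -4]}, {"hand": 0.95, "offset": [0, 0, 0], "dr": [0, 0, -5]}, {"hand": 0.95, "offset": [0, 0, 0], "dr": [0, 0, -5]}, {"hand": 0.95, "offset": [0, 0, 0], "dr": [0, 0, -5]}, {"hand": 0.95, "offset": [0, 0, 0], "dr": [0, 0, -5]}, {"hand": 0.95, "offset": [0, 0, 0], "dr": [0, 0, -5]}, {"hand": 0.95, "offset": [0, 0, 0], "dr": [0, 0, -5]}, {"hand": 0.95, "offset": [0, 0, 0], "dr": [0, 0, 0]}])

```text
time_s: 23.2
tcp_pos: [0.5936, -0.223, 0.1122]
orientation: [-180.0, 0.0, -165.4]
force: [0.9, -3.3, -1.3]
grip_width: 0.146
gripper_force: 30.0
```

```bash
python3 -c "
from h import *
o=r.observe();print(o['torque'],o['force'],o['joints'].round(1),o['orientation'])"
```

```text
[-1.07705604 -0.48375427  0.15969761] [ 0.90367665 -3.25492459 -1.32909723] [ -3.   20.1 -10.9   0.  -58.9 -72.5] [-1.79962018e+02  1.16739361e-02 -1.65416395e+02]
```

Emit:
carry_out(deltas=[{"hand": 0.95, "offset": [0, 0, 0], "dr": [0, 0, -5]}, {"hand": 0.95, "offset": [0, 0, 0], "dr": [0, 0, -5]}, {"hand": 0.95, "offset": [0, 0, 0], "dr": [0, 0, -5]}, {"hand": 0.95, "offset": [0, 0, 0], "dr": [0, 0, -5]}, {"hand": 0.95, "offset": [0, 0, 0], "dr": [0, 0, -5]}, {"hand": 0.95, "offset": [0, 0, 0], "dr": [0, 0, -5]}, {"hand": 0.95, "offset": [0, 0, 0], "dr": [0, 0, -4]}, {"hand": 0.95, "offset": [0, 0, 0], "dr": [0, 0, 0]}])

```text
time_s: 24.2
tcp_pos: [0.5936, -0.2232, 0.1122]
orientation: [-180.0, 0.0, 160.7]
force: [2.6, -5.2, -3.2]
grip_width: 0.144
gripper_force: 30.0
```

```bash
python3 -c "
from h import *
o=r.observe();print(o['torque'],o['force'],o['joints'].round(1),o['orientation'])"
```

```text
[-1.93919406 -0.74132164  0.19352984] [ 2.63705014 -5.19491917 -3.2156509 ] [  -3.    20.1  -10.9    0.   -58.9 -106.4] [-1.79966431e+02  3.34979556e-02  1.60674087e+02]
```

Emit:
carry_out(deltas=[{"hand": 0.95, "offset": [0, 0, 0], "dr": [0, 0, -2]}, {"hand": 0.95, "offset": [0, 0, 0], "dr": [0, 0, -2]}, {"hand": 0.95, "offset": [0, 0, 0], "dr": [0, 0, -1]}, {"hand": 0.95, "offset": [0, 0, 0], "dr": [0, 0, 0]}, {"hand": 0.95, "offset": [0, 0, 0], "dr": [0, 0, 0]}])

```text
time_s: 24.82
tcp_pos: [0.5935, -0.2233, 0.1123]
orientation: [-180.0, 0.0, 155.8]
force: [3.0, -5.5, -3.0]
grip_width: 0.149
gripper_force: 30.4
```

```bash
python3 -c "
from h import *
o=r.observe();print(o['torque'],o['force'],o['orientation'],o['grip_width'],o['gripper_force'])
for c in('scene','top'):
    P=cloud(grab_frame(c))
    for n,ce,rad,a,b in(('bar',(.594,-.223),.035,.15,.175),('stem',(.538,-.021),.035,.245,.265)):
        q=near(P,ce,rad,a,b)
        if len(q)>9:
            w,V=np.linalg.eigh(np.cov(q[:,:2].T));print(c,n,len(q),q.mean(0).round(4),np.degrees(np.arctan2(V[1,1],V[0,1])).round(1))
"
```

```text
[-1.98968353 -0.67642875  0.58486002] [ 2.98948627 -5.46547139 -2.97056735] [-1.79953404e+02  3.50664907e-02  1.55774535e+02] 0.14856817336292194 30.40748566389084
scene bar 98 [ 0.6075 -0.2308  0.1621] 57.4
scene stem 178 [ 0.5412 -0.0209  0.2544] 167.6
```

Torque rose from 0.19 to 0.58 N m at 72.7° of turn, so the dial is on its end stop at turbo. The pusher is still home. Handing in while holding.

```bash
python3 -c "
from workcell import workorder
print(workorder.sign_off())"
```

```text
the job is handed in; nothing more can be done
None
```

The pusher is seated in the feed tube and released, and the dial is held at turbo against its end stop; I handed the job in at about 25 s and got no verdict back, and the pinch was 30 N (the interface fixes it), above your 20–25 but under the 40 N limit.

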